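# Turn the carving turntable round and clamp it again

### The arm

A 7-joint arm with a two-finger parallel gripper is mounted at the origin on a cart in front of the work surface, level with it; the furniture and walls round the work are solid. World frame = base frame: x ahead of the robot, y to its left, z up, the work surface at z = 0. Lengths are in mm, angles in rad, forces in N, time in s.
With the tool pointing down it reaches from about 400 to 875 mm from the base axis. Payload 4.4 kg.
Tool frame: the origin (TCP) lies at the very end of the fingers, on their centre line; the grasp point (between the pads) lies 19 mm behind it; z points along the fingers, y is the direction in which the jaws open and shut (so a half turn about z gives the same grasp; the last joint's range is limited). The gripper opens to 85 mm and grips with 20 to 120 N. Pads are 22 mm wide; open, the fingers measure 114 mm over their backs; the gripper's body (76 mm by 85 mm) begins 54 mm behind the grasp point. The pads swing forward as they close: fully open they stand 13 mm farther back than shut.
Start: joints at [-1.343, 0.628, 0.038, 1.517, -0.027, 0.996, -0.02], TCP at [188.21, 622.169, 231.313] pointing down, gripper open.
Joint ranges: [-3.06, 3.06], [-0.37, 2.12], [-1.25, 1.32], [0.18, 2.47], [-1.1, 4.24], [0.23, 1.98], [-2.94, 2.94]. Speed limits (rad/s): [2.57, 2.57, 3.14, 3.14, 3.14, 3.14, 3.14].

### API

Orientations are given as [roll, pitch, yaw] about the fixed x, y, z axes, in that order (R = Rz(yaw) Ry(pitch) Rx(roll)).
In Python, from cell import read_state, get_image, finish_job gives the robot as it stands.
- The arm moves only by the tool carry_out, never from a script. Its argument "series" is a list that holds one entry, the list of rows, each a list of 7 numbers: the shift along the tool's x, y, z in cm, then the turn, a rotation vector about the tool's x, y, z in rad, then the finger opening in cm, from 0 to 8.54. In form: [[[x, y, z, wx, wy, wz, grip], ...]]. A call has 1 to 5 rows; each row is the pose to reach, as a shift and turn from the pose commanded when the call began, along the tool's axes at that moment; what a row does not reach only later rows make up. A row lasts 1/12 s, in which the tool goes at most 41.7 mm and 7.16 degrees, less where a joint would pass 70% of its speed; a pose out of reach is approached as far as the arm can. A call with a gripper value outside its range is refused whole. The fingers move at their own pace and stop on an object; the grip force is fixed at half the most. Time passes only in rows, so rows that repeat a pose let the fingers close. It gives the time, the measured TCP pose, the force and the opening at its end, in the units of the state.
- read_state(): the state, without advancing time (a new reading comes with each control period).
- get_image(name): name is "scene" or "top" or "wrist"; returns a dict with "img" (480x640x3 uint8, blue, green, red), "z_map" (480x640 float32, mm along the optical axis (not along the pixel's ray), 0 where there is no reading), "mtx" (3x3 intrinsics, pixels), "T" (4x4, takes a point from camera to world coordinates); the wrist camera has in their place "T_tool_cam" (4x4, takes a point from camera to tool coordinates, whose origin is the TCP and whose axes are the flange's). Camera axes: x right, y down, z forward; pixel columns grow to the right and rows downward; lengths in mm; the calibration is good to about 2 mm. A picture is of the moment at which its call begins: read the wrist's pose just before it.
- finish_job(): hands the job in, once; it reports no verdict.
The state is a dict: "clock": time; "qpos": joint angles; "qd": joint speeds; "tau": joint torques, N m; "eef_pos": TCP position; "tool_rot": TCP orientation; "force": force on the tool from outside, world axes, zero at the start; "torque": the same for the moment, N m; "width": finger opening in mm.
Only numpy, scipy, OpenCV 4.12 (cv2) and the standard library are available. Lean on these libraries where they do the work, as an engineer would, in place of code of your own. Each camera call takes 0.05 s, during which the arm holds its last target.

### The job

The wax block on the carving turntable has the wrong side towards you. Loosen the red clamp knob under the front of the turntable's base, push the table round by its black peg until the red line on the table top stands at the brass pointer, and turn the knob tight again so that the table stays clamped there. Do not force the table round against its clamp, and leave the cup and tools beside it where they are.

Things in the scene. Friction and masses are not known exactly. Their poses are not given: they have to be found in the camera images.
- turntable: Carving turntable, so heavy that it does not move: round dark steel base plate, 200 mm across, 44 to 52 mm above the bench, on four feet, with a round lug (27 mm radius) at its front. On it turns the table. Origin on the bench under the table's vertical axis; -x is the turntable's front (roughly towards the robot), +y its left, z up.
- table (a joint): Angle of the round aluminium table (216 mm across, top 72 mm above the bench) about its vertical axis, growing anticlockwise seen from above; at 0 or any full turn the red line is at the pointer. It turns without end. An ivory wax block 83 x 109 x 25 mm is stuck on its middle, 83 mm side along the red line.
- knob_axis (a point): Vertical axis of the red clamp knob, 31 mm above the bench, 100 mm in front of the table's axis. The knob hangs under the front lug: a red bar 128 mm long turning about its middle, 14 mm thick with round 20 mm ends, 20 to 42 mm above the bench. The rear half swings under the base; the front half looks out before the table rim, where a finger pointing down can push it sideways.
- knob_end (a point): Point in the front end of the knob's bar, 54 mm from the knob's axis, at mid height of the bar (31 mm above the bench).
- clamp_knob (a joint): Clamp knob's angle, anticlockwise from above. 0: loose, at its stop, bar's front end 42 degrees (0.73 rad) left of the turntable's front; 1.45: tight, front end 41 degrees right of it; stop at 1.6. Front end to the left loosens, to the right tightens. Below 0.7 the table is free; from about 0.9 the brake bites; from 1.35 it is properly clamped. Stays where left; 3 to 9 N at the bar's end.
- peg (a point): Axis of the black push peg on the table, 84 mm above the bench. The peg is 16 to 19 mm thick, stands from 72 to 95 mm above the bench, 85 mm from the table's axis, opposite the red line. The loose table takes about 1 N there and stops where it is left.
- line_end (a point): Outer end of the red line (40 x 6 mm) on the table top, 105 mm from the table's axis, exactly opposite the peg.
- pointer (a point): Where the outer end of the red line belongs: 105 mm straight in front of the table's axis, at table-top height, right behind the brass pointer, a fixed tab 10 mm wide just outside the rim (111 to 124 mm from the axis), no higher than the table top.
- small_cup: Loose pink-stained cup, 79 mm wide, 63 mm tall, to the right of the turntable; to be left alone. Origin under its middle.
- wood_rib: Loose flat wooden kidney rib, 52 x 100 x 9 mm, to the right of the turntable; to be left alone. Origin under its middle.
- loop_tool: Loose wooden loop tool, 169 mm long, 9 mm high, to the left of the turntable; to be left alone. Origin under its middle.

How it is judged:
By the outcome, as a careful person would: the job done as asked, in the order asked, and still so for the second after the job is handed in, with the robot touching nothing.
It also fails if it takes over 69 s, if anything falls off the work surface, if the arm or the gripper's body presses on something with over 40 N, if the wrist force passes 120 N, or if a joint passes its speed limit or range.

## Working session

There is one attempt and no reset: what is moved stays moved. The work goes in short steps, Python scripts to look and compute and a tool call to move; the robot and the scene stay as the last step left them, time stands still between calls to the robot, and variables do not carry over. Pictures are saved under pics/ and viewed, and the job is handed in when it is done.

Besides the shell and the picture viewer there is one more tool, called after "Call:" as name(argument=value, ...), one argument or row to a line, values as JSON. carry_out: Moves the arm, as the interface text tells. Its arguments: {"type":"object","properties":{"series":{"type":"array","items":{"type":"array","items":{"type":"array","items":{"type":"number"}}}}},"required":["series"]}

```bash
mkdir -p pics; ls; python3 - <<'E'
from cell import *
import cv2,numpy as np
s=read_state();print(s)
for n in("scene","top","wrist"):
    d=get_image(n);cv2.imwrite(f"pics/{n}0.png",d["img"]);np.savez(f"{n}0.npz",**d);print(n,d["mtx"].tolist(),(d["T"] if "T" in d else d["T_tool_cam"]).round(3).tolist())
E
```

```text
pics
{'clock': 0.0, 'qpos': array([-1.34279122,  0.62932621,  0.03843336,  1.51834849, -0.02699313,
        0.99630375, -0.02000888]), 'qd': array([-5.96421069e-05,  1.08426175e-03,  4.82258454e-04, -1.11486795e-04,
       -7.74531791e-05,  1.49608387e-04, -1.72983521e-03]), 'tau': array([ 3.04710147e-04, -5.63401723e+01,  1.22659508e+00, -1.93440878e+01,
        1.11251447e-02,  1.03376553e-02, -1.25364870e-06]), 'eef_pos': array([188.02855755, 621.5681499 , 230.40808286]), 'tool_rot': array([-3.13972475e+00,  2.40031621e-05,  2.84778982e+00]), 'force': array([-0.10484595,  0.31892148,  0.81637948]), 'torque': array([-0.00414455,  0.00191036,  0.01457479]), 'width': 85.45425361574802}
scene [[576.4451164116795, 0.0, 315.5924095809194], [0.0, 576.4451164116795, 239.14276698543304], [0.0, 0.0, 1.0]] [[0.646, -0.589, 0.485, 136.881], [-0.763, -0.512, 0.395, -391.368], [0.015, -0.625, -0.78, 804.871], [0.0, 0.0, 0.0, 1.0]]
top [[474.4779709529791, 0.0, 319.7015567343529], [0.0, 474.4779709529791, 248.4225903132835], [0.0, 0.0, 1.0]] [[-0.01, -0.987, 0.163, 476.82], [-1.0, 0.012, 0.012, -49.794], [-0.014, -0.163, -0.987, 923.21], [0.0, 0.0, 0.0, 1.0]]
wrist [[342.9288576412483, 0.0, 320.8012937122147], [0.0, 342.9288576412483, 236.4476683695421], [0.0, 0.0, 1.0]] [[0.001, -0.945, -0.327, 85.124], [1.0, 0.001, -0.0, 0.145], [0.0, -0.327, 0.945, -142.877], [0.0, 0.0, 0.0, 1.0]]
```

View pics/top0.png

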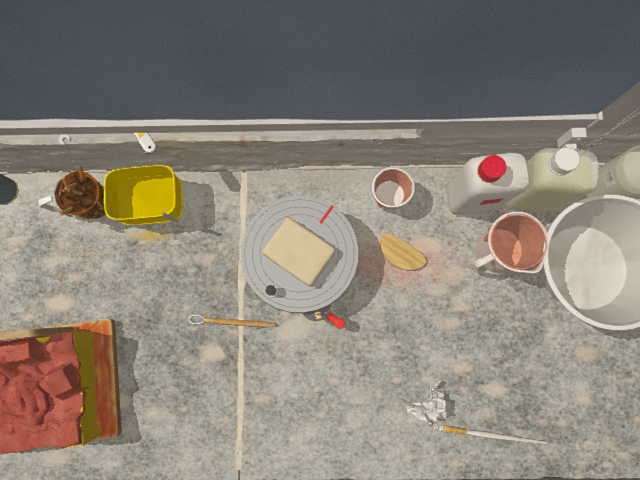

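View pics/scene0.png

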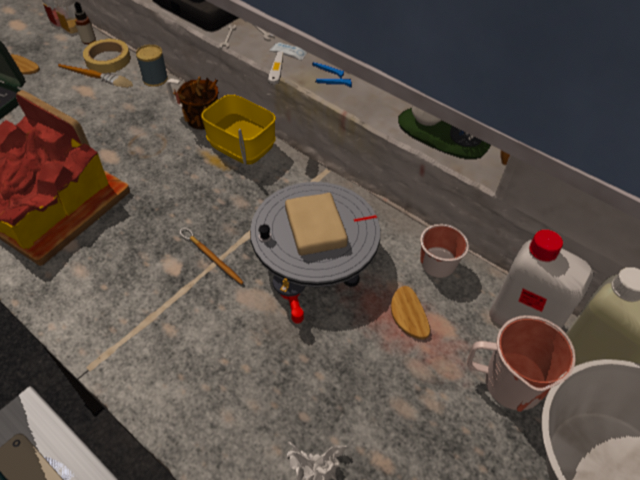

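The top view shows the table centred near (301,253), the peg at (271,290), the red line at (327,214), the brass pointer at (320,315) and the knob's front end at (340,323), to the right, so it is tight. Next I measure these.

```bash
cat > h.py <<'E'
import cv2,numpy as np
from cell import *
def ray(d,uv,z):
    T=d["T"];K=d["mtx"];r=T[:3,:3]@np.linalg.solve(K,[uv[0],uv[1],1.]);return T[:3,3]+r*(z-T[2,3])/r[2]
def blobs(m,mina=15):
    n,l,s,c=cv2.connectedComponentsWithStats(m.astype(np.uint8));return [(s[i,4],c[i].round(1).tolist(),l==i) for i in range(1,n) if s[i,4]>=mina]
def red(img):
    b,g,r=[img[...,i].astype(int) for i in range(3)];return (r>130)&(g<70)&(b<70)
def hsv(img): return cv2.cvtColor(img,cv2.COLOR_BGR2HSV)
E
python3 - <<'E'
from h import *
for n in("top","scene"):
    d=dict(np.load(n+"0.npz"));im=d["img"];print(n)
    roi=(slice(180,345),slice(225,375)) if n=="top" else (slice(160,340),slice(230,400))
    M=np.zeros(im.shape[:2],bool);M[roi]=1
    for a,c,m in blobs(red(im)&M,8):
        ys,xs=np.nonzero(m);P=np.array([ray(d,(x,y),72) for x,y in zip(xs,ys)])
        print("red",a,c,"z72",ray(d,c,72).round(1),"z42",ray(d,c,42).round(1),"depth",np.median(d["z_map"][m]))
        rect=cv2.minAreaRect(np.stack([xs,ys],1).astype(np.float32));print(cv2.boxPoints(rect).tolist())
    b=blobs((im.max(2)<60)&M,30)
    for a,c,m in b: print("dark",a,c,ray(d,c,95).round(1))
    H=hsv(im);
    for a,c,m in blobs((H[...,0]>15)&(H[...,0]<30)&(H[...,1]>110)&M,8): print("brass",a,c,ray(d,c,72).round(1))
    # table top from depth: points z 66..76
    v,u=np.mgrid[0:480,0:640];z=d["z_map"];K=d["mtx"]
    C=np.stack([(u-K[0,2])/K[0,0]*z,(v-K[1,2])/K[1,1]*z,z],-1)@d["T"][:3,:3].T+d["T"][:3,3]
    t=(np.abs(C[...,2]-72)<5)&M&(z>0);bb=max(blobs(t),key=lambda x:x[0]);P=C[bb[2]][:,:2]
    cc,r=cv2.minEnclosingCircle(P.astype(np.float32));print("circle",cc,r,np.median(C[bb[2]][:,2]),"x",np.percentile(P[:,0],[.1,99.9]),"y",np.percentile(P[:,1],[.1,99.9]))
    p=(C[...,2]>84)&(C[...,2]<103)&M
    for a,c,m in blobs(p,10): print("z84+",a,c,C[m].mean(0).round(1))
for n,bx in(("top",(225,180,375,345)),("scene",(230,170,400,340))):
    im=cv2.imread(f"pics/{n}0.png")[bx[1]:bx[3],bx[0]:bx[2]];cv2.imwrite(f"pics/{n}c.png",cv2.resize(im,None,fx=3.5,fy=3.5,interpolation=2))
E
```

```text
top
red 26 [326.5, 213.8] z72 [681.6 -52.6  72. ] z42 [688.8 -52.7  42. ] depth 871.5924
[[320.26177978515625, 221.4832305908203], [330.92620849609375, 206.2483367919922], [332.067138671875, 207.04698181152344], [321.4027099609375, 222.28187561035156]]
red 119 [335.2, 319.6] z72 [488.9 -65.7  72. ] z42 [489.3 -66.3  42. ] depth 871.8061
[[324.0891418457031, 319.5031433105469], [328.4076232910156, 311.5859680175781], [345.7133483886719, 321.0254821777344], [341.3948669433594, 328.9426574707031]]
brass 29 [317.7, 314.3] [498.5 -34.7  72. ]
brass 224 [248.7, 322.8] [484.8  88.   72. ]
circle (609.7059326171875, -1.0073162317276) 108.20602416992188 72.90007241332893 x [503.0882645  716.05087261] y [-107.13309761  104.43796191]
z84+ 2771 [298.2, 251.2] [608.8  -1.8  96.6]
z84+ 91 [270.0, 289.9] [541.   47.8  95.2]
scene
red 65 [364.9, 217.9] z72 [681.6 -52.9  72. ] z42 [703.9 -39.   42. ] depth 969.76776
[[353.5584716796875, 218.64529418945312], [375.71697998046875, 214.49057006835938], [376.23773193359375, 217.26791381835938], [354.0792236328125, 221.42263793945312]]
red 144 [295.8, 308.
[... 288 characters left out ...]
616.  116.5  95. ]
dark 134 [264.3, 231.6] [536.1  40.1  95. ]
dark 43 [270.4, 243.2] [525.3  16.7  95. ]
dark 296 [327.6, 254.0] [567.6 -64.6  95. ]
dark 4220 [329.7, 295.1] [ 511.3 -115.1   95. ]
brass 17 [240.1, 160.9] [641.4 202.3  72. ]
brass 47 [250.7, 161.6] [652.8 186.5  72. ]
brass 2654 [315.5, 223.4] [617.8   2.   72. ]
brass 81 [284.6, 284.5] [493.2 -41.6  72. ]
brass 220 [396.1, 306.2] [ 573.2 -193.8   72. ]
circle (607.232177734375, -4.882281303405762) 112.0828857421875 71.29736699207604 x [502.39635701 716.17287986] y [-110.09054212  102.96225623]
z84+ 126 [391.5, 164.3] [797.6 -21.8  92.4]
z84+ 2690 [315.2, 222.4] [604.7  -7.9  94.6]
z84+ 106 [263.9, 229.9] [539.7  44.6  92.4]
```

View pics/topc.png

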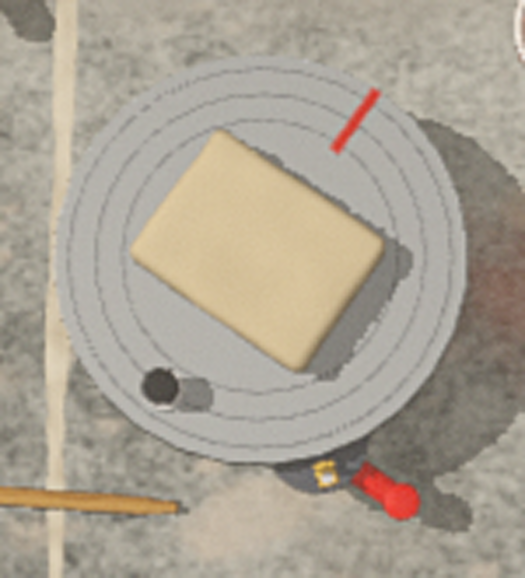

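View pics/wrist0.png

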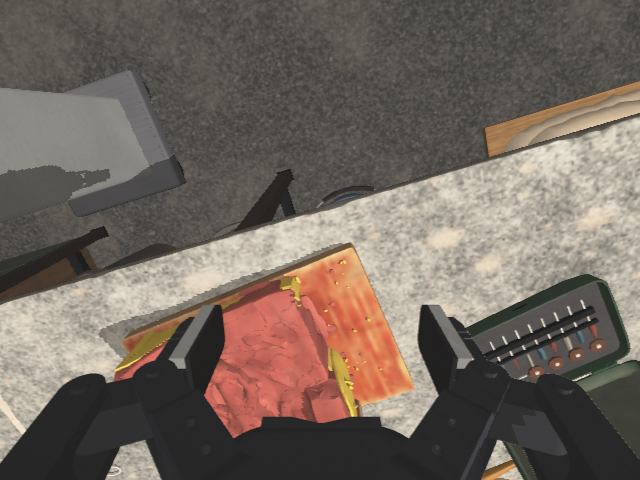

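The crop shows the peg at front left, the red line at the far right and the knob end to the right of the pointer. I check these against the given geometry.

```bash
cat >> h.py <<'E'
C0=np.array([610.5,-2.5]);FA=np.deg2rad(196.)
def todelta(P,s=None):
    from scipy.spatial.transform import Rotation as Ro
    s=s or read_state();R=Ro.from_euler('xyz',s["tool_rot"]).as_matrix()
    return (R.T@(np.array(P,float)-s["eef_pos"])/10).round(2)
def measure(d):
    im=d["img"];H=hsv(im);M=np.zeros(im.shape[:2],bool);M[180:345,225:375]=1
    for a,c,m in blobs(red(im)&M,8):
        p=ray(d,c,72)[:2];r=np.linalg.norm(p-C0)
        if r<106: print("line",a,p.round(1),"r",r.round(1),"ang-pointer",((np.degrees(np.arctan2(*(p-C0)[::-1]))-np.degrees(FA)+180)%360-180).round(2))
        else:
            k=C0+100*np.array([np.cos(FA),np.sin(FA)]);p=ray(d,c,42)[:2]
            ys,xs=np.nonzero(m);Q=np.array([ray(d,(x,y),36)[:2] for x,y in zip(xs,ys)])-k
            a2=np.degrees(np.arctan2(*(p-k)[::-1]))%360
            print("knob",a,p.round(1),"angle",a2.round(1),"joint",((a2-np.degrees(FA)+42)/57.3).round(2),"maxr",np.linalg.norm(Q,axis=1).max().round(1))
    for a,c,m in blobs((H[...,0]>15)&(H[...,0]<32)&(H[...,1]>100)&M,6):
        p=ray(d,c,71)[:2];v=p-C0;print("brass",a,p.round(1),"r",np.linalg.norm(v).round(1),"ang",(np.degrees(np.arctan2(v[1],v[0]))%360).round(1))
E
python3 - <<'E'
from h import *
d=dict(np.load("top0.npz"));measure(d)
print("loop tip",ray(d,(276,325),5),ray(d,(190,320),5))
print("knob axis",C0+100*np.array([np.cos(FA),np.sin(FA)]))
for P in([500,400,200],[506,-100,180]):print(todelta(P))
E
```

```text
line 26 [681.6 -52.6] r 86.9 ang-pointer 128.84
knob 119 [489.3 -66.3] angle 235.3 joint 1.42 maxr 62.5
brass 34 [498.4 -34.7] r 116.7 ang 196.0
brass 235 [484.8  88.1] r 155.0 ang 144.2
loop tip [480.73964152  46.41632613   5.        ] [491.82599214 211.89222179   5.        ]
knob axis [514.37383041 -30.06373558]
[-36.28 -12.19   3.08]
[-51.33 -59.87   5.15]
```

Call:
carry_out(
  series=[
    [[-8, -3, 0.5, 0, 0, 0, 0], [-16, -6, 1, 0, 0, 0, 0], [-23, -9, 2, 0, 0, 0, 0], [-30, -12, 3, 0, 0, 0, 0], [-36, -13, 3, 0, 0, 0, 0]],
  ],
)

```text
clock: 0.57
eef_pos: [353.4, 493.6, 214.4]
tool_rot: [-3.14, -0.0, 2.848]
force: [-0.3, 0.0, 0.1]
width: 25.4
```

```bash
python3 - <<'E'
from h import *
s=read_state();print(s["eef_pos"],s["tool_rot"],s["qpos"].round(2),s["width"],s["clock"])
print(todelta([506,-100,180]))
E
```

```text
[353.40048886 493.5534027  214.43699252] [-3.14043669e+00 -3.65310324e-04  2.84827622e+00] [-1.02  0.58  0.03  1.66 -0.02  0.9   0.3 ] 25.392228118326695 0.5667
[-31.77 -52.4    3.49]
```

Call:
carry_out(
  series=[
    [[-4, -4, 0, 0, 0, 0, 0], [-8, -8, 1, 0, 0, 0, 0], [-12, -12, 1, 0, 0, 0, 0], [-16, -16, 2, 0, 0, 0, 0], [-18, -20, 2, 0, 0, 0, 0]],
  ],
)

```text
clock: 0.98
eef_pos: [446.7, 308.5, 198.8]
tool_rot: [3.141, 0.001, 2.848]
force: [0.5, 0.0, -0.0]
width: -0.1
```

Call:
carry_out(
  series=[
    [[-3, -4, 0, 0, 0, 0, 0], [-5, -8, 1, 0, 0, 0, 0], [-7, -12, 1, 0, 0, 0, 0], [-10, -16, 2, 0, 0, 0, 0], [-12, -20, 2, 0, 0, 0, 0]],
  ],
)

```text
clock: 1.4
eef_pos: [496.7, 108.3, 180.2]
tool_rot: [-3.142, -0.0, 2.848]
force: [0.9, -0.0, -0.4]
width: -0.3
```

```bash
python3 - <<'E'
from h import *
s=read_state();print(s["eef_pos"],s["tool_rot"],s["qpos"].round(2),s["width"],s["clock"])
print(todelta([506,-100,120]))
E
```

```text
[496.69622366 108.28475251 180.20793843] [-3.14150922e+00 -2.84202797e-04  2.84816628e+00] [-0.28  0.5   0.02  1.96 -0.02  0.68  1.02] -0.3459249051287013 1.4
[ -6.92 -19.67   6.02]
```

Call:
carry_out(
  series=[
    [[-1.5, -4, 0, 0, 0, 0, 0], [-3, -8, 0, 0, 0, 0, 0], [-4.5, -12, 0, 0, 0, 0, 0], [-6, -16, 2, 0, 0, 0, 0], [-6.9, -19.3, 4, 0, 0, 0, 0]],
  ],
)

```text
clock: 1.82
eef_pos: [508.4, -91.8, 144.7]
tool_rot: [3.141, 0.005, 2.847]
force: [0.6, 0.2, 1.0]
width: -0.1
```

```bash
python3 - <<'E'
from h import *
s=read_state();d=get_image("wrist");cv2.imwrite("pics/w1.png",d["img"])
s=read_state();print(s["eef_pos"],s["qpos"].round(2),s["force"])
print(todelta([506,-101,26]))
E
```

```text
[ 504.4244351  -101.04895903  140.60717949] [ 0.13  0.57  0.01  1.98 -0.    0.59  1.41] [-1.62357815 -6.36497105 -2.71896814]
[-0.16  0.13 11.46]
```

View pics/w1.png

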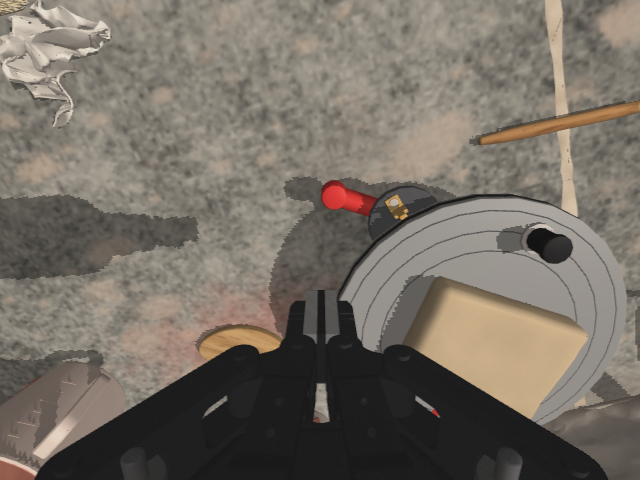

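The wrist view shows the fingertips at (320,300), clear of the knob end at (335,195) and the table rim. I go down a little farther out.

Call:
carry_out(
  series=[
    [[0.2, 0.7, 3, 0, 0, 0, 0], [0.2, 0.7, 6, 0, 0, 0, 0], [0.2, 0.7, 9, 0, 0, 0, 0], [0.2, 0.7, 10.5, 0, 0, 0, 0], [0.2, 0.7, 11.2, 0, 0, 0, 0]],
  ],
)

```text
clock: 2.28
eef_pos: [505.0, -81.4, 29.4]
tool_rot: [-3.141, -0.005, 2.848]
force: [-0.6, 0.5, 1.0]
width: -0.1
```

```bash
python3 - <<'E'
from h import *
d=get_image("wrist");cv2.imwrite("pics/w2.png",d["img"])
s=read_state();print(s["eef_pos"],s["force"])
k=np.array([514.4,-30.1])
u=lambda a:np.array([np.cos(np.deg2rad(a)),np.sin(np.deg2rad(a))])
# bar angle a, finger centre at bar + along 56, perp 23 on ccw side
for a in (236,225,210,195,180,168,160):
    p=k+57*u(a)+23*u(a+90);print(a,p.round(1),todelta([*p,27],s),np.linalg.norm(p-C0).round(0))
E
```

```text
[505.25319311 -81.39334743  29.42284485] [0.52447069 0.21327261 0.22767241]
236 [501.6 -90.2] [ 0.09 -0.95  0.24] 140.0
225 [490.4 -86.7] [ 1.27 -0.94  0.25] 147.0
210 [476.5 -78.5] [ 2.83 -0.56  0.25] 154.0
195 [465.3 -67.1] [4.24 0.21 0.26] 159.0
180 [457.4 -53.1] [5.4  1.32 0.26] 161.0
168 [453.9 -40.7] [6.09 2.4  0.27] 161.0
160 [453.  -32.2] [6.43 3.19 0.27] 160.0
```

View pics/w2.png

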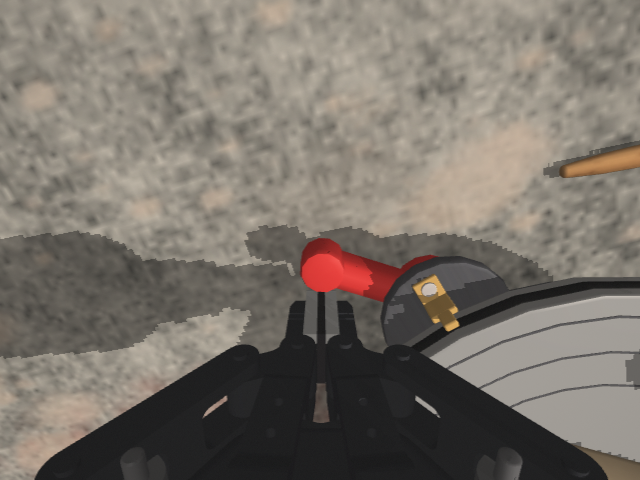

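The wrist view shows the fingers down just behind the bar's round end (320,265) and not touching it. I push it to the left in small steps.

Call:
carry_out(
  series=[
    [[0.1, -0.9, 0.2, 0, 0, 0, 0], [0.7, -1.0, 0.2, 0, 0, 0, 0], [1.3, -0.95, 0.2, 0, 0, 0, 0], [2.0, -0.8, 0.2, 0, 0, 0, 0], [2.8, -0.55, 0.2, 0, 0, 0, 0]],
  ],
)

```text
clock: 2.75
eef_pos: [479.8, -79.4, 31.0]
tool_rot: [3.141, 0.005, 2.847]
force: [3.7, -0.7, -0.7]
width: 0.0
```

```bash
python3 - <<'E'
from h import *
d=get_image("wrist");cv2.imwrite("pics/w3.png",d["img"])
t=get_image("top");measure(t)
s=read_state();print(s["eef_pos"],s["force"],s["clock"])
k=np.array([514.4,-30.1])
u=lambda a:np.array([np.cos(np.deg2rad(a)),np.sin(np.deg2rad(a))])
for a in (210,195,180,168,160):
    p=k+57*u(a)+23*u(a+90);print(a,p.round(1),todelta([*p,27],s),np.linalg.norm(p-C0).round(0))
E
```

```text
line 17 [680.5 -51.5] r 85.4 ang-pointer 129.02
brass 238 [484.8  87.8] r 154.8 ang 144.3
[478.30809758 -77.8840669   30.6873612 ] [ 1.86551967 -1.21774197  0.91716157] 2.85
210 [476.5 -78.5] [ 0.15 -0.11  0.37] 154.0
195 [465.3 -67.1] [1.56 0.66 0.37] 159.0
180 [457.4 -53.1] [2.72 1.77 0.37] 161.0
168 [453.9 -40.7] [3.41 2.85 0.37] 161.0
160 [453.  -32.2] [3.74 3.64 0.37] 160.0
```

View pics/w3.png

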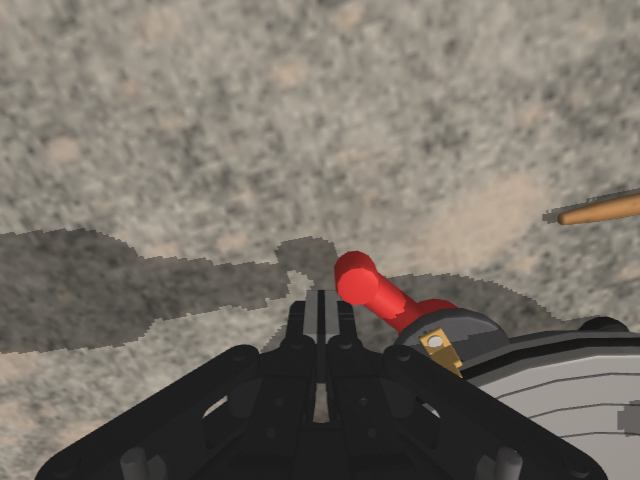

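The bar is turning: its end is at (355,278) with the fingers behind it. I keep sweeping.

Call:
carry_out(
  series=[
    [[0.6, 0.3, 0.3, 0, 0, 0, 0], [1.1, 0.7, 0.3, 0, 0, 0, 0], [1.6, 1.2, 0.3, 0, 0, 0, 0], [2.1, 1.7, 0.3, 0, 0, 0, 0], [2.5, 2.3, 0.3, 0, 0, 0, 0]],
  ],
)

```text
clock: 3.27
eef_pos: [458.6, -51.6, 26.2]
tool_rot: [-3.139, -0.008, 2.848]
force: [1.5, -3.8, -0.5]
width: -0.2
```

```bash
python3 - <<'E'
from h import *
d=get_image("wrist");cv2.imwrite("pics/w4.png",d["img"])
s=read_state();print(s["eef_pos"],s["force"],s["clock"])
k=np.array([514.4,-30.1])
u=lambda a:np.array([np.cos(np.deg2rad(a)),np.sin(np.deg2rad(a))])
for a in (180,168,160,155):
    p=k+52*u(a)+24*u(a+90);print(a,p.round(1),todelta([*p,27],s),np.linalg.norm(p-C0).round(0))
E
```

```text
[457.84215224 -51.48777825  26.0793261 ] [-1.04837997 -1.18796409  0.41162327] 3.3167
180 [462.4 -54.1] [-0.51 -0.12 -0.1 ] 157.0
168 [458.5 -42.8] [ 0.19  0.86 -0.09] 157.0
160 [457.3 -34.9] [ 0.53  1.58 -0.09] 157.0
155 [457.1 -29.9] [ 0.69  2.05 -0.09] 156.0
```

View pics/w4.png

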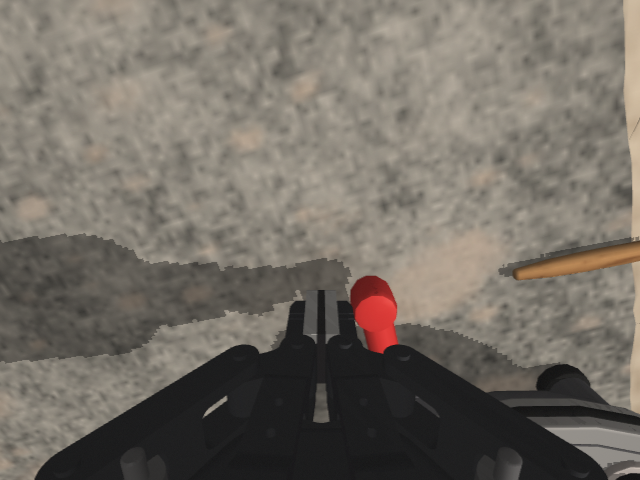

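Call:
carry_out(
  series=[
    [[0.0, 0.4, 0, 0, 0, 0, 0], [0.1, 0.8, 0, 0, 0, 0, 0], [0.3, 1.2, 0, 0, 0, 0, 0], [0.4, 1.5, 0, 0, 0, 0, 0], [0.5, 1.7, 0, 0, 0, 0, 0]],
  ],
)

```text
clock: 3.73
eef_pos: [458.3, -34.9, 26.0]
tool_rot: [-3.139, -0.009, 2.848]
force: [-2.9, -2.4, -0.4]
width: -0.2
```

```bash
python3 - <<'E'
from h import *
d=get_image("wrist");cv2.imwrite("pics/w5.png",d["img"])
s=read_state();print(s["eef_pos"],s["force"],s["clock"])
E
```

```text
[458.62584313 -34.4071478   26.04079497] [-3.07555836 -2.18496889  0.02946781] 3.7833
```

View pics/w5.png

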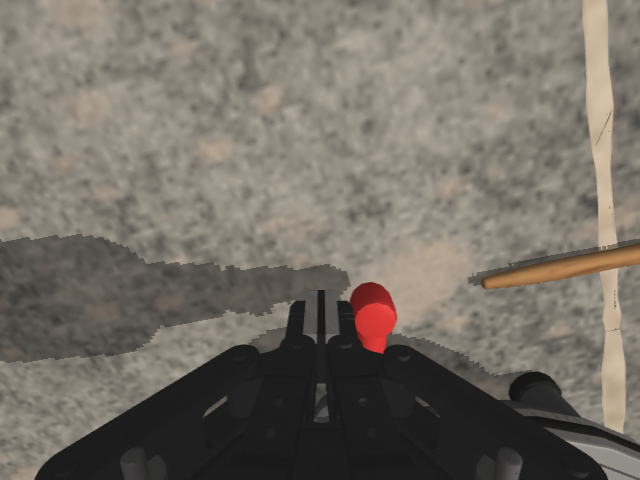

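```bash
cat >> h.py <<'E'
def wray(d,s,uv,z):
    from scipy.spatial.transform import Rotation as Ro
    T=np.eye(4);T[:3,:3]=Ro.from_euler('xyz',s["tool_rot"]).as_matrix();T[:3,3]=s["eef_pos"]
    return ray({"T":T@d["T_tool_cam"],"mtx":d["mtx"]},uv,z)
E
python3 - <<'E'
from h import *
s=read_state();d=get_image("wrist");p=wray(d,s,(375,318),42)[:2];k=np.array([514.4,-30.1]);v=p-k
a=np.degrees(np.arctan2(v[1],v[0]))%360;print(p,np.hypot(*v),a,"joint",(a-154)/57.3)
E
```

```text
[461.29197236 -10.86711488] 56.48332913337744 160.09232418843607 joint 0.10632328426589994
```

The knob's joint is at about 0.1, so it is loose. I back off, lift and go over to the trailing side of the peg.

Call:
carry_out(
  series=[
    [[0.8, -0.9, -1.5, 0, 0, 0, 0], [0.8, -1.1, -5, 0, 0, 0, 0], [0.5, -0.8, -9, 0, 0, 0, 0], [-2, 1, -10.5, 0, 0, 0, 0], [-5.0, 4.8, -10.5, 0, 0, 0, 0]],
  ],
)

```text
clock: 4.25
eef_pos: [520.4, -9.8, 135.9]
tool_rot: [3.14, 0.004, 2.843]
force: [0.2, -1.4, 0.1]
width: 0.2
```

```bash
python3 - <<'E'
from h import *
d=get_image("scene");cv2.imwrite("pics/s6.png",d["img"][100:400,150:500])
s=read_state();print(s["eef_pos"],s["force"],s["clock"])
print(todelta([525,5,80]))
E
```

```text
[ 5.30468742e+02 -3.84777195e-01  1.35258954e+02] [9.90257442 5.66967767 0.31666985] 4.3
[0.75 0.29 5.52]
```

View pics/s6.png

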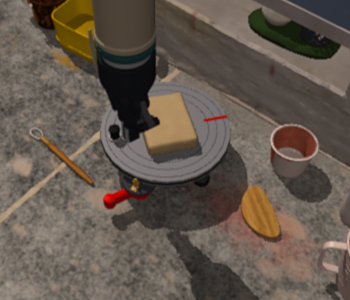

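The scene view shows the knob end swung left at (112,200), the line unmoved and the gripper beside the peg. I go down.

Call:
carry_out(
  series=[
    [[0.7, 0.2, 0, 0, 0, 0, 0], [0.7, 0.2, 2, 0, 0, 0, 0], [0.7, 0.2, 4, 0, 0, 0, 0], [0.7, 0.2, 5.3, 0, 0, 0, 0], [0.7, 0.2, 5.3, 0, 0, 0, 0]],
  ],
)

```text
clock: 4.72
eef_pos: [509.5, -2.6, 76.0]
tool_rot: [-3.141, -0.008, 2.849]
force: [0.3, -0.8, -1.0]
width: -0.2
```

```bash
cat >> h.py <<'E'
def circ(phis,dyaws,z=81,r=85):
    # targets on circle with yaw change (deg) from now
    s=read_state();y0=s["tool_rot"][2];print(s["eef_pos"].round(1),"yaw",np.degrees(y0).round(1),"phi",np.degrees(np.arctan2(*(s["eef_pos"][:2]-C0)[::-1])).round(1),"r",np.linalg.norm(s["eef_pos"][:2]-C0).round(1),s["force"].round(1),s["clock"],s["qpos"].round(2))
    for p,w in zip(phis,dyaws):
        a=np.deg2rad(p);P=[*(C0+r*np.array([np.cos(a),np.sin(a)])),z];print(p,todelta(P,s).tolist(),"wz",round(-np.deg2rad(w),3))
E
python3 - <<'E'
from h import *
circ([165,158,151,144,137],[0]*5)
E
```

```text
[509.5  -2.6  76. ] yaw 163.2 phi -179.9 r 101.0 [ 0.3 -0.8 -1. ] 4.7167 [ 0.03  0.68 -0.12  2.03  0.17  0.45  1.06]
165 [-1.16, 2.66, -0.51] wz -0.0
158 [-1.19, 3.7, -0.51] wz -0.0
151 [-1.35, 4.73, -0.52] wz -0.0
144 [-1.63, 5.73, -0.52] wz -0.0
137 [-2.03, 6.68, -0.52] wz -0.0
```

Call:
carry_out(
  series=[
    [[-1.1, 1.3, -0.5, 0, 0, 0, 0], [-1.15, 2.3, -0.5, 0, 0, 0, 0], [-1.2, 3.2, -0.5, 0, 0, 0, 0], [-1.3, 4.2, -0.5, 0, 0, 0, 0], [-1.45, 5.2, -0.5, 0, 0, 0, 0]],
  ],
)

```text
clock: 5.13
eef_pos: [540.5, 42.4, 83.6]
tool_rot: [-3.141, -0.003, 2.848]
force: [0.1, -2.9, 1.3]
width: -0.2
```

```bash
python3 - <<'E'
from h import *
d=get_image("top");cv2.imwrite("pics/t7.png",d["img"][150:350,200:400]);measure(d)
circ([146,138,130,122,114],[0,0,0,0,0])
E
```

```text
line 18 [667.3 -64.5] r 84.1 ang-pointer 116.49
knob 82 [469.4 -16. ] angle 162.6 joint 0.15 maxr 61.8
brass 32 [498.  -34.5] r 117.0 ang 195.9
[541.8  45.4  83.7] yaw 163.3 phi 145.1 r 83.8 [ 2.2  0.6 -0.5] 5.1833 [-0.05  0.69 -0.12  1.94  0.15  0.52  1.  ]
146 [0.16, -0.09, 0.27] wz -0.0
138 [-0.28, 1.01, 0.27] wz -0.0
130 [-0.86, 2.05, 0.27] wz -0.0
122 [-1.57, 2.99, 0.27] wz -0.0
114 [-2.42, 3.83, 0.27] wz -0.0
```

View pics/t7.png

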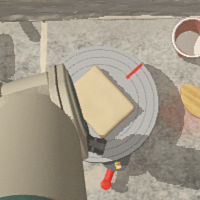

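The table turns with the push: the line is now 116.5° from the pointer and the knob reads loose at 0.15. I carry on round.

Call:
carry_out(
  series=[
    [[-0.2, 1.0, 0.2, 0, 0, 0, 0], [-0.8, 2.0, 0.2, 0, 0, 0.05, 0], [-1.5, 3.0, 0.2, 0, 0, 0.1, 0], [-2.4, 3.8, 0.2, 0, 0, 0.15, 0], [-3.3, 4.5, 0.2, 0, 0, 0.2, 0]],
  ],
)

```text
clock: 5.6
eef_pos: [584.2, 76.9, 80.6]
tool_rot: [-3.14, -0.006, 2.646]
force: [0.2, 0.1, 0.8]
width: 0.0
```

```bash
python3 - <<'E'
from h import *
d=get_image("top");measure(d)
circ([106,98,90,82,74],[0]*5)
E
```

```text
line 23 [615.9 -86.8] r 84.5 ang-pointer 77.67
knob 61 [470.6 -17.1] angle 163.5 joint 0.17 maxr 61.8
brass 33 [498.5 -34.7] r 116.5 ang 196.1
brass 159 [483.4  72.4] r 147.5 ang 149.5
[587.2  78.1  80.8] yaw 151.5 phi 106.1 r 83.9 [3.4 0.6 0.2] 5.65 [-0.14  0.74 -0.06  1.8   0.07  0.6   0.83]
106 [0.06, 0.09, -0.02] wz -0.0
98 [-0.84, 0.86, -0.02] wz -0.0
90 [-1.84, 1.5, -0.02] wz -0.0
82 [-2.92, 1.99, -0.02] wz -0.0
74 [-4.06, 2.32, -0.02] wz -0.0
```

Call:
carry_out(
  series=[
    [[-0.8, 0.9, 0, 0, 0, 0.05, 0], [-1.8, 1.5, 0, 0, 0, 0.1, 0], [-2.9, 2.0, 0, 0, 0, 0.15, 0], [-4.0, 2.3, 0, 0, 0, 0.2, 0], [-4.9, 2.5, 0, 0, 0, 0.25, 0]],
  ],
)

```text
clock: 6.07
eef_pos: [639.3, 74.8, 80.2]
tool_rot: [-3.138, -0.005, 2.397]
force: [-2.4, -0.7, -0.0]
width: -0.1
```

```bash
python3 - <<'E'
from h import *
d=get_image("top");measure(d);cv2.imwrite("pics/t8.png",d["img"][150:350,200:400])
circ([64,58,52,46,40,34,28],[0]*7)
E
```

```text
line 29 [561.2 -72.3] r 85.5 ang-pointer 38.8
knob 45 [471.  -17.5] angle 163.8 joint 0.17 maxr 61.8
brass 32 [498.5 -34.5] r 116.5 ang 196.0
brass 177 [483.8  76.9] r 149.5 ang 147.9
[641.3  73.9  80.3] yaw 137.2 phi 68.0 r 82.4 [ 1.9 -0.8  0.5] 6.1167 [-0.16  0.8   0.    1.65 -0.01  0.69  0.67]
64 [-0.47, 0.44, -0.07] wz -0.0
58 [-1.33, 0.65, -0.07] wz -0.0
52 [-2.21, 0.77, -0.07] wz -0.0
46 [-3.1, 0.8, -0.07] wz -0.0
40 [-3.99, 0.74, -0.08] wz -0.0
34 [-4.87, 0.58, -0.08] wz -0.0
28 [-5.72, 0.33, -0.08] wz -0.0
```

View pics/t8.png

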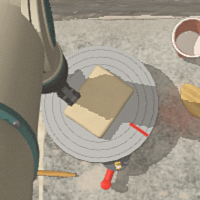

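The line is 38.8° from the pointer and stays visible at (138,130) in the crop. I approach in smaller steps.

Call:
carry_out(
  series=[
    [[-0.8, 0.6, 0, 0, 0, 0.05, 0], [-1.8, 0.75, 0, 0, 0, 0.1, 0], [-2.8, 0.8, 0, 0, 0, 0.15, 0], [-3.8, 0.75, 0, 0, 0, 0.2, 0], [-4.2, 0.7, 0, 0, 0, 0.22, 0]],
  ],
)

```text
clock: 6.53
eef_pos: [675.3, 50.4, 80.2]
tool_rot: [-3.138, -0.003, 2.177]
force: [-0.2, -0.7, -0.1]
width: -0.1
```

```bash
python3 - <<'E'
from h import *
get_image("top");d=get_image("top");measure(d);cv2.imwrite("pics/t9.png",cv2.resize(d["img"][180:350,230:400],None,fx=3,fy=3))
circ([40,38,36,34,32,30,28],[0]*7)
E
```

```text
line 16 [536.7 -33.8] r 80.2 ang-pointer 6.99
knob 44 [473.5 -18.4] angle 164.1 joint 0.18 maxr 54.9
knob 8 [458.1 -10.3] angle 160.6 joint 0.12 maxr 61.8
brass 32 [498.5 -34.5] r 116.5 ang 196.0
brass 119 [482.8  66.4] r 145.1 ang 151.7
[675.2  50.4  80.3] yaw 124.8 phi 39.3 r 83.6 [-0.5  0.  -1.1] 6.6333 [-0.15  0.84  0.06  1.55 -0.07  0.76  0.55]
40 [0.12, 0.13, -0.07] wz -0.0
38 [-0.17, 0.15, -0.07] wz -0.0
36 [-0.47, 0.16, -0.07] wz -0.0
34 [-0.77, 0.16, -0.07] wz -0.0
32 [-1.06, 0.15, -0.07] wz -0.0
30 [-1.36, 0.13, -0.07] wz -0.0
28 [-1.66, 0.1, -0.07] wz -0.0
```

View pics/t9.png

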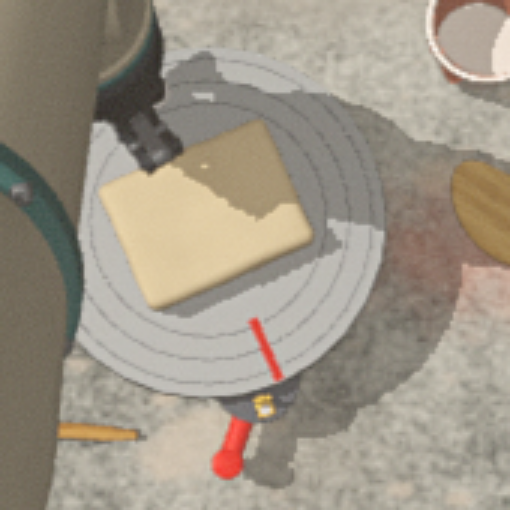

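```bash
cat >> h.py <<'E'
def fine(d,name):
    im=d["img"].astype(float);b,g,r=im[...,0],im[...,1],im[...,2];w=np.clip(r-np.maximum(g,b)-40,0,None)
    for a,c,m in blobs(w>0,10):
        p=ray(d,c,72)[:2]
        if np.linalg.norm(p-C0)>100: continue
        ys,xs=np.nonzero(m);W=w[m];P=np.array([ray(d,(x,y),72)[:2] for x,y in zip(xs,ys)])
        mu=(P*W[:,None]).sum(0)/W.sum();u_,s_,vt=np.linalg.svd((P-mu)*np.sqrt(W)[:,None]);v=vt[0]*np.sign(vt[0]@(mu-C0))
        t=(P-mu)@v;off=np.cross(v,C0-mu)
        print(name,"line mid",mu.round(1),"r",np.linalg.norm(mu-C0).round(1),"ang(C0)",(np.degrees(np.arctan2(*(mu-C0)[::-1]))%360).round(2),"dir",(np.degrees(np.arctan2(v[1],v[0]))%360).round(2),"len",np.ptp(t).round(1),"end",(mu+v*20).round(1),"centre",(mu-85*v).round(1))
    H=hsv(d["img"])
    for a,c,m in blobs((H[...,0]>15)&(H[...,0]<32)&(H[...,1]>100),6):
        p=ray(d,c,71)[:2];v=p-C0
        if 108<np.linalg.norm(v)<126 and v[0]<-80: print(name,"brass",a,p.round(1),"r",np.linalg.norm(v).round(1),"ang",(np.degrees(np.arctan2(v[1],v[0]))%360).round(2))
E
python3 - 2>/dev/null <<'E'
from h import *
d=get_image("top");fine(d,"top");e=get_image("scene");fine(e,"scene");cv2.imwrite("pics/s9.png",cv2.resize(e["img"][170:340,220:400],None,fx=3,fy=3))
for n in("top","scene"):fine(dict(np.load(n+"0.npz")),n+"0")
E
```

```text
top line mid [531.1 -36. ] r 86.1 ang(C0) 202.9 dir 203.43 len 39.9 end [512.8 -44. ] centre [609.1  -2.2]
top brass 32 [498.5 -34.5] r 116.5 ang 195.97
scene line mid [531.3 -37.2] r 86.4 ang(C0) 203.65 dir 203.51 len 41.9 end [513.  -45.2] centre [609.3  -3.3]
scene brass 80 [493.9 -41.1] r 122.8 ang 198.32
top0 line mid [681.2 -51.9] r 86.2 ang(C0) 325.07 dir 324.53 len 40.5 end [697.5 -63.5] centre [612.   -2.5]
top0 brass 34 [498.4 -34.7] r 116.7 ang 196.03
scene0 line mid [681.4 -53. ] r 87.1 ang(C0) 324.57 dir 324.55 len 40.0 end [697.7 -64.6] centre [612.2  -3.7]
scene0 brass 82 [493.5 -41.2] r 123.2 ang 198.33
```

View pics/s9.png

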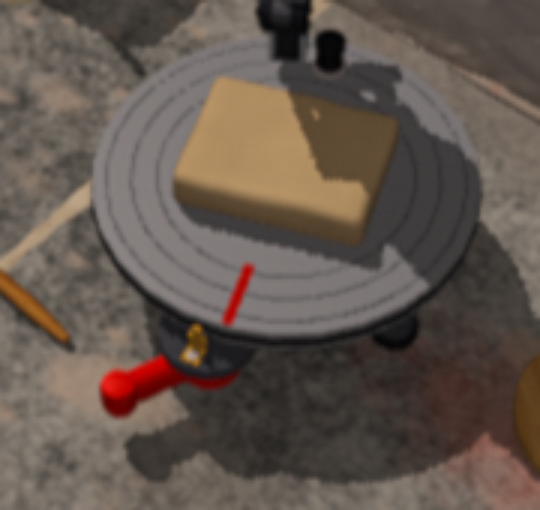

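The line direction is 203.5° in both views and the pointer about 196°, so 7.5° remain. The brass centroids differ between the views only because of the bracket's height. Next is a short push.

Call:
carry_out(
  series=[
    [[-0.4, 0.15, 0, 0, 0, 0, 0], [-0.8, 0.15, 0, 0, 0, 0, 0], [-1.1, 0.15, 0, 0, 0, 0, 0], [-1.1, 0.15, 0, 0, 0, 0, 0]],
  ],
)

```text
clock: 7.07
eef_pos: [683.4, 41.7, 80.6]
tool_rot: [-3.139, -0.002, 2.177]
force: [0.1, -1.0, 0.6]
width: -0.1
```

```bash
python3 - 2>/dev/null <<'E'
from h import *
d=get_image("top");fine(d,"top");e=get_image("scene");fine(e,"scene")
circ([31,30,29,28,27,26],[0]*7)
E
```

```text
top line mid [527.6 -26.8] r 86.4 ang(C0) 196.34 dir 197.0 len 40.6 end [508.4 -32.7] centre [608.9  -2. ]
top brass 31 [498.5 -34.5] r 116.5 ang 195.97
scene line mid [528.  -27.9] r 86.3 ang(C0) 197.1 dir 197.04 len 42.3 end [508.9 -33.7] centre [609.3  -3. ]
scene brass 78 [493.4 -41.4] r 123.4 ang 198.36
[683.2  42.4  80.6] yaw 124.8 phi 31.7 r 85.5 [ 0.2 -0.1  0.3] 7.1667 [-0.14  0.85  0.06  1.53 -0.07  0.77  0.56]
31 [-0.1, -0.05, -0.04] wz -0.0
30 [-0.24, -0.06, -0.04] wz -0.0
29 [-0.39, -0.08, -0.04] wz -0.0
28 [-0.54, -0.09, -0.04] wz -0.0
27 [-0.69, -0.11, -0.04] wz -0.0
26 [-0.83, -0.13, -0.04] wz -0.0
```

The line is within about 1° of the pointer. I back off, lift and look closer with the wrist camera before any last nudge.

Call:
carry_out(
  series=[
    [[1.5, 0.0, -0.3, 0, 0, 0, 0], [2.0, 0, -3, 0, 0, 0, 0], [2.0, 0, -6.5, 0, 0, 0, 0], [4, 3.5, -7, 0, 0, -0.1, 0], [6, 7, -7, 0, 0, -0.2, 0]],
  ],
)

```text
clock: 7.58
eef_pos: [708.5, 130.8, 155.3]
tool_rot: [3.14, 0.002, 2.378]
force: [1.7, 0.9, -0.3]
width: -0.3
```

```bash
python3 - 2>/dev/null <<'E'
from h import *
s=read_state();print(s["eef_pos"],s["tool_rot"],s["force"]);print(todelta([470,19,150]))
d=get_image("top");fine(d,"top")
E
```

```text
[708.46990475 130.80004995 155.29889285] [3.14022865e+00 1.80982746e-03 2.37789258e+00] [ 1.73761498  0.89605658 -0.29679959]
[  9.49 -24.57   0.48]
top line mid [527.5 -26.8] r 86.5 ang(C0) 196.34 dir 196.96 len 40.6 end [508.4 -32.7] centre [608.8  -2. ]
top brass 32 [498.5 -34.5] r 116.5 ang 195.97
```

Call:
carry_out(
  series=[
    [[2, -4, 0, 0, 0, -0.1, 0], [4, -8, 0, 0, 0, -0.2, 0], [6, -12, 0, 0, 0, -0.3, 0], [8, -16, 0, 0, 0, -0.4, 0], [9.5, -19.5, 0, 0, 0, -0.47, 0]],
  ],
)

```text
clock: 8.05
eef_pos: [507.9, 61.1, 151.5]
tool_rot: [3.142, -0.005, 2.855]
force: [0.5, -0.3, -0.1]
width: 0.0
```

```bash
python3 - 2>/dev/null <<'E'
from h import *
s=read_state();print(s["eef_pos"],s["tool_rot"],s["force"]);print(todelta([470,19,150]))
E
```

```text
[507.94648952  61.11880098 151.51542587] [ 3.14151214 -0.00464585  2.85464507] [ 0.49179164 -0.30400218 -0.06217966]
[ 2.45 -5.11  0.16]
```

Call:
carry_out(
  series=[
    [[1.5, -3, 0, 0, 0, 0, 0], [2.5, -5, 0, 0, 0, 0, 0], [2.5, -5, 0, 0, 0, 0, 0], [2.5, -5, 0, 0, 0, 0, 0]],
  ],
)

```text
clock: 8.38
eef_pos: [471.5, 19.5, 151.9]
tool_rot: [-3.141, -0.004, 2.847]
force: [0.7, -0.0, 0.6]
width: -0.0
```

```bash
python3 - 2>/dev/null <<'E'
from h import *
get_image("top");s=read_state();d=get_image("wrist");cv2.imwrite("pics/w10.png",d["img"]);print(s["eef_pos"],s["qd"].round(3))
t=get_image("top");fine(t,"top");e=get_image("scene");fine(e,"scene")
cv2.imwrite("pics/t10.png",cv2.resize(t["img"][250:350,260:360],None,fx=6,fy=6,interpolation=2))
E
```

```text
[472.90373021  20.45059189 151.94144919] [-0.013  0.017 -0.009 -0.03   0.     0.003  0.006]
top line mid [527.5 -26.8] r 86.5 ang(C0) 196.34 dir 196.98 len 40.6 end [508.3 -32.7] centre [608.8  -2. ]
top brass 32 [498.5 -34.5] r 116.5 ang 195.97
scene line mid [528.  -27.9] r 86.3 ang(C0) 197.1 dir 197.04 len 42.3 end [508.9 -33.7] centre [609.3  -3. ]
scene brass 77 [493.6 -41.4] r 123.2 ang 198.39
```

View pics/w10.png

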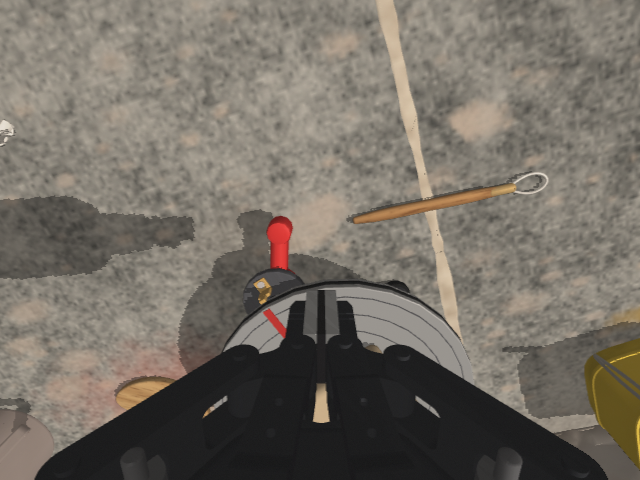

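View pics/t10.png

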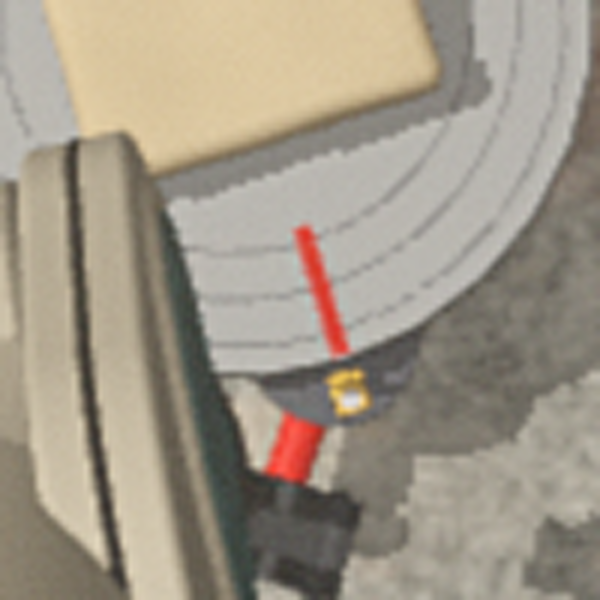

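The line end is at (342,352) and the brass at (349,393) in the crop. Extended, the line passes about 1 px (2 mm) to the right of the brass, so it may need about 1° more. I shift left so the fingers clear the view, and measure with the wrist camera.

Call:
carry_out(
  series=[
    [[0, 3, 0, 0, 0, 0, 0], [0, 5, 0, 0, 0, 0, 0], [0, 5, 0, 0, 0, 0, 0], [0, 5, 0, 0, 0, 0, 0]],
  ],
)

```text
clock: 8.92
eef_pos: [487.6, 69.6, 151.2]
tool_rot: [3.141, -0.004, 2.852]
force: [-0.3, 0.2, -0.4]
width: 0.2
```

```bash
python3 - 2>/dev/null <<'E'
from h import *
from scipy.spatial.transform import Rotation as Ro
for i in range(3):get_image("top")
s=read_state();d=get_image("wrist");print(s["eef_pos"],s["tool_rot"],s["qd"].round(3),s["clock"])
T=np.eye(4);T[:3,:3]=Ro.from_euler('xyz',s["tool_rot"]).as_matrix();T[:3,3]=s["eef_pos"];d["T"]=T@d["T_tool_cam"]
fine(d,"wrist")
H=hsv(d["img"])
for a,c,m in blobs((H[...,0]>15)&(H[...,0]<32)&(H[...,1]>100),6):
    for z in(52,58,72):
        p=ray(d,c,z)[:2];v=p-C0
        if np.linalg.norm(v)<130: print(a,c,z,p.round(1),np.linalg.norm(v).round(1),np.degrees(np.arctan2(v[1],v[0]))%360)
im=d["img"];cv2.imwrite("pics/w11.png",cv2.resize(im[220:370,120:320],None,fx=4,fy=4,interpolation=2))
E
```

```text
[486.79015545  66.74657646 151.18253894] [-3.14016546 -0.00478676  2.8473334 ] [ 0.011 -0.004  0.002  0.003 -0.    -0.002  0.   ] 9.0667
wrist line mid [526.2 -27.9] r 88.0 ang(C0) 196.76 dir 196.97 len 38.0 end [507.1 -33.7] centre [607.5  -3.1]
wrist brass 225 [494.  -26.8] r 119.0 ang 191.76
225 [200.8, 291.2] 52 [501.4 -36.8] 114.3 197.46567908000353
225 [200.8, 291.2] 58 [499.1 -33.6] 115.7 195.6137524173441
225 [200.8, 291.2] 72 [493.6 -26.2] 119.3 191.46995784271513
```

View pics/w11.png

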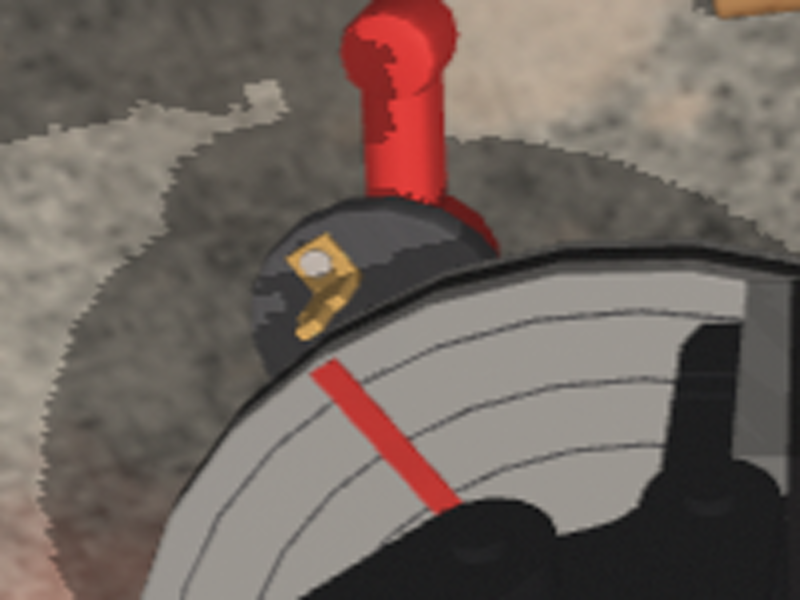

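```bash
python3 - 2>/dev/null <<'E'
from h import *
from scipy.spatial.transform import Rotation as Ro
s=read_state();d=get_image("wrist")
T=np.eye(4);T[:3,:3]=Ro.from_euler('xyz',s["tool_rot"]).as_matrix();T[:3,3]=s["eef_pos"];d["T"]=T@d["T_tool_cam"]
C=np.array([610.3,-2.7])
for n,uv,zs in(("tip",(197.5,302),(64,68,72)),("screw",(199,285.7),(52,54,56)),("lineend",(201.3,312),(72,))):
    for z in zs:
        p=ray(d,uv,z)[:2];v=p-C;print(n,z,p.round(1),np.hypot(*v).round(1),(np.degrees(np.arctan2(v[1],v[0]))%360).round(2), "depth z",)
t=get_image("top")
im=t["img"].astype(int);print(im[306:322,311:326,0]);
E
```

```text
tip 64 [504.5 -36.8] 111.2 197.86 depth z
tip 68 [502.8 -34.6] 112.2 196.51 depth z
tip 72 [501.1 -32.4] 113.2 195.19 depth z
screw 52 [496.6 -36.5] 118.7 196.57 depth z
screw 54 [495.8 -35.5] 119.1 195.98 depth z
screw 56 [495.1 -34.4] 119.5 195.39 depth z
lineend 72 [509.6 -33. ] 105.2 196.76 depth z
[[152 160 176 118  58  56 112 175 183 181 181 179 174 134  90]
 [176 178 184 146  83  49  74 177 185 181 151 117 100  76  77]
 [180 180 182 169 106  71  82 141 144 106  79  77  76  78  87]
 [183 182 186 182 142 140 131  98  78  78  82  85  84  84  87]
 [178 152 132 105  83  84  79  79  78  87  80  92  89  88  90]
 [ 88  75  77  81  83  86  84  80  85  83  94  89  87  88  89]
 [ 78  77  81  82  83  91  89  83  85  88  88  85  92 113 118]
 [ 89  88  88  94  91  91  77  69  64  74  80  87  90 112 115]
 [110 115 114 116  88  75  73  87  78  73  80  84  81  86  89]
 [117 117 113 112 102  99 131 159 140  95  75  91  91  87  87]
 [115 117 116 116 104 140 204 211 213 140  84 106 117 118 104]
 [115 117 112 112  93 105 204 214 183 120  80 110 116 101  92]
 [115 115 117 117 107  97 110 121 103  92 104 107 103 100 109]
 [112 116 115 118 113 106  86 104 115 101 108  89 100 102 111]
 [ 79  87 107 109 113 113  96  99 110  97 105 109 110 110 115]
 [ 52  45  55 106 142 160 133 112 116 118 113 115 114 118 114]]
```

All views agree: pointer at 196.0±0.4°, line at about 196.8° (roughly 1.5 mm at the rim, inside the pointer's width). I go to the left side of the bar to tighten.

```bash
python3 - <<'E'
from h import *
print(todelta([468,17,150]),todelta([468,17,28]))
E
```

```text
[ 0.37 -5.29  0.14] [ 0.31 -5.28 12.34]
```

Call:
carry_out(
  series=[
    [[0.3, -3, 0, 0, 0, 0, 0], [0.3, -5.3, 1, 0, 0, 0, 0], [0.3, -5.3, 4, 0, 0, 0, 0], [0.3, -5.3, 6, 0, 0, 0, 0], [0.3, -5.3, 6, 0, 0, 0, 0]],
  ],
)

```text
clock: 9.63
eef_pos: [466.1, 16.3, 88.9]
tool_rot: [-3.138, -0.01, 2.846]
force: [-0.9, 0.3, 0.4]
width: 0.2
```

```bash
python3 - <<'E'
from h import *
s=read_state();d=get_image("wrist");cv2.imwrite("pics/w12.png",d["img"]);print(s["eef_pos"],todelta([468,17,28],s))
p=wray(d,s,(280,232),42);print(p)
E
```

```text
[466.07602442  16.32332125  88.86868712] [-0.22  0.14  6.08]
[4.37580705e+02 6.79118574e-02 4.20000000e+01]
```

View pics/w12.png

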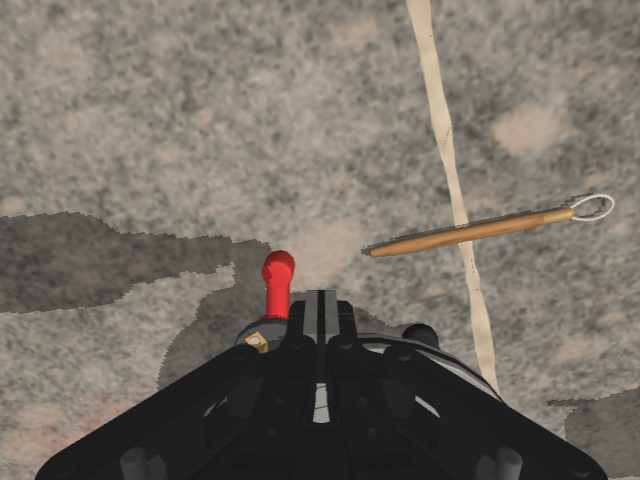

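The fingers are just left of the bar end (278,268) and clear of the loop tool's tip (370,253). I go down.

Call:
carry_out(
  series=[
    [[-0.1, 0.2, 2, 0, 0, 0, 0], [-0.1, 0.2, 4, 0, 0, 0, 0], [-0.1, 0.2, 5.6, 0, 0, 0, 0], [-0.1, 0.2, 6, 0, 0, 0, 0], [-0.1, 0.2, 6, 0, 0, 0, 0]],
  ],
)

```text
clock: 10.1
eef_pos: [469.9, 19.4, 31.6]
tool_rot: [-3.141, -0.005, 2.848]
force: [-0.2, -0.2, 0.2]
width: -0.0
```

```bash
python3 - <<'E'
from h import *
s=read_state();print(s["eef_pos"],s["force"],s["clock"])
k=np.array([514.4,-30.1])
u=lambda a:np.array([np.cos(np.deg2rad(a)),np.sin(np.deg2rad(a))])
for a in (162,170,180,190,200,210,220,228,234,238,242):
    p=k+55*u(a)+22*u(a-90);print(a,p.round(1),todelta([*p,27],s),np.linalg.norm(p-C0).round(0))
E
```

```text
[469.89651174  19.3809879   31.57350077] [-0.24605127 -0.22833136  0.17774189] 10.1
162 [468.9   7.8] [-0.24 -1.14  0.46] 142.0
170 [464.1   1.1] [ 0.03 -1.92  0.46] 146.0
180 [459.4  -8.1] [ 0.21 -2.93  0.46] 151.0
190 [456.4 -18. ] [ 0.21 -3.97  0.46] 155.0
200 [455.2 -28.2] [ 0.03 -4.98  0.46] 157.0
210 [455.8 -38.5] [-0.33 -5.95  0.46] 159.0
220 [458.1 -48.6] [-0.84 -6.85  0.46] 159.0
228 [461.2 -56.3] [-1.36 -7.49  0.46] 159.0
234 [464.3 -61.7] [-1.81 -7.92  0.45] 158.0
238 [466.6 -65.1] [-2.13 -8.18  0.45] 157.0
242 [469.2 -68.3] [-2.47 -8.42  0.45] 156.0
```

Call:
carry_out(
  series=[
    [[-0.1, -1.2, 0.4, 0, 0, 0, 0], [0.05, -2.0, 0.4, 0, 0, 0, 0], [0.2, -3.0, 0.4, 0, 0, 0, 0], [0.2, -4.0, 0.4, 0, 0, 0, 0], [0.05, -5.0, 0.4, 0, 0, 0, 0]],
  ],
)

```text
clock: 10.52
eef_pos: [457.1, -27.5, 29.1]
tool_rot: [3.139, 0.0, 2.849]
force: [1.1, 4.2, 0.6]
width: 0.2
```

```bash
python3 - <<'E'
from h import *
s=read_state();d=get_image("wrist");cv2.imwrite("pics/w13.png",d["img"]);print(s["eef_pos"],s["force"],s["clock"])
k=np.array([514.4,-30.1])
u=lambda a:np.array([np.cos(np.deg2rad(a)),np.sin(np.deg2rad(a))])
for a in (200,210,220,228,234,238,242):
    p=k+54*u(a)+22*u(a-90);print(a,p.round(1),todelta([*p,27],s))
E
```

```text
[457.05111654 -27.51654447  29.07909286] [1.13872428 4.20761751 0.55599838] 10.5167
200 [456.1 -27.9] [ 0.08 -0.06  0.21]
210 [456.6 -38. ] [-0.26 -1.02  0.21]
220 [458.9 -48. ] [-0.76 -1.91  0.2 ]
228 [461.9 -55.5] [-1.27 -2.54  0.2 ]
234 [464.9 -60.9] [-1.71 -2.97  0.2 ]
238 [467.1 -64.2] [-2.02 -3.23  0.2 ]
242 [469.6 -67.5] [-2.35 -3.46  0.2 ]
```

View pics/w13.png

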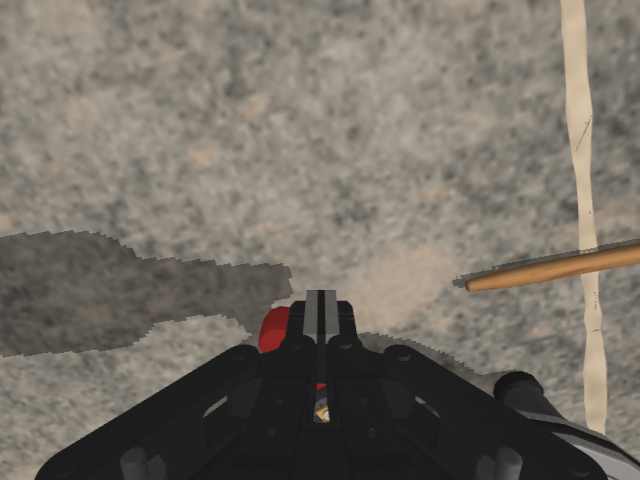

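Call:
carry_out(
  series=[
    [[-0.3, -1.0, 0.2, 0, 0, 0, 0], [-0.6, -1.6, 0.2, 0, 0, 0, 0], [-0.95, -2.1, 0.2, 0, 0, 0, 0], [-1.3, -2.5, 0.2, 0, 0, 0, 0], [-1.7, -2.9, 0.2, 0, 0, 0, 0]],
  ],
)

```text
clock: 10.98
eef_pos: [461.4, -61.2, 25.5]
tool_rot: [-3.14, -0.007, 2.848]
force: [-3.4, 4.4, -0.3]
width: -0.5
```

```bash
python3 - 2>/dev/null <<'E'
from h import *
d=get_image("wrist");cv2.imwrite("pics/w14.png",d["img"]);s=read_state();print(s["eef_pos"],s["force"],s["clock"])
t=get_image("top");measure(t);fine(t,"top");fine(get_image("scene"),"scene");cv2.imwrite("pics/t14.png",cv2.resize(t["img"][250:350,260:360],None,fx=5,fy=5,interpolation=2))
k=np.array([514.4,-30.1])
u=lambda a:np.array([np.cos(np.deg2rad(a)),np.sin(np.deg2rad(a))])
for a in (234,238,242):
    p=k+53*u(a)+22*u(a-90);print(a,p.round(1),todelta([*p,27],s))
E
```

```text
[461.9548853  -62.49707839  25.44561076] [-3.0295497   3.45481166  0.21781772] 11.0333
line 17 [526.9 -26.9] r 87.1 ang-pointer 0.3
brass 235 [484.8  88. ] r 154.9 ang 144.3
top line mid [529.  -26.4] r 84.9 ang(C0) 196.33 dir 196.9 len 37.3 end [509.9 -32.2] centre [610.3  -1.7]
234 [465.4 -60. ] [-0.26  0.34 -0.16]
238 [467.7 -63.4] [-0.57  0.08 -0.16]
242 [470.1 -66.6] [-0.9  -0.15 -0.16]
```

View pics/w14.png

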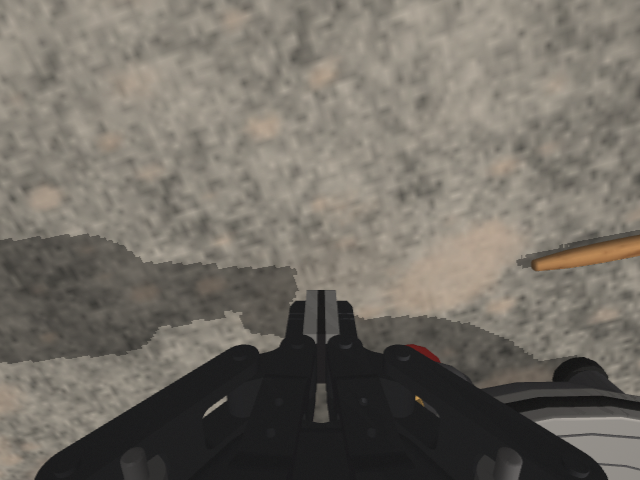

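View pics/t14.png

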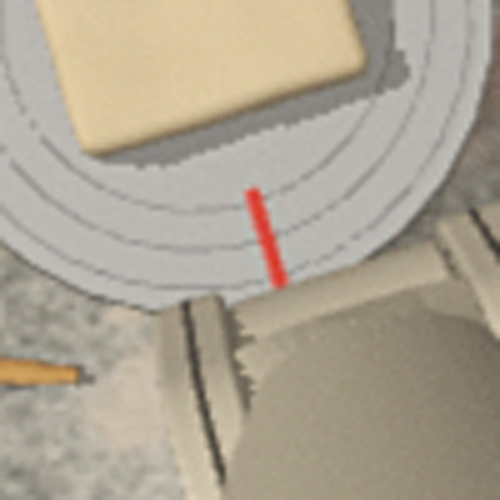

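The table has not moved and the bar is near 1.36. I push a little farther to about 1.47.

Call:
carry_out(
  series=[
    [[-0.3, 0, 0, 0, 0, 0, 0], [-0.6, -0.05, 0, 0, 0, 0, 0], [-0.8, -0.1, 0, 0, 0, 0, 0], [-0.8, -0.1, 0, 0, 0, 0, 0]],
  ],
)

```text
clock: 11.47
eef_pos: [466.1, -66.2, 25.2]
tool_rot: [-3.136, -0.011, 2.846]
force: [-6.1, -0.1, 4.5]
width: 0.0
```

```bash
python3 - 2>/dev/null <<'E'
from h import *
s=read_state();print(s["eef_pos"],s["force"],s["clock"])
v=s["eef_pos"][:2]-np.array([514.4,-30.1]);r=np.hypot(*v);a=np.degrees(np.arctan2(v[1],v[0]))%360+np.degrees(np.arcsin(21/r));print(r,a,(a-154)/57.3)
fine(get_image("top"),"top")
E
```

```text
[466.07325678 -66.17880551  25.15170355] [-6.12437981 -0.09281681  4.47787699] 11.4667
60.30882454231039 237.1212729305725 1.4506330354375656
top line mid [533.  -25.2] r 80.8 ang(C0) 196.32 dir 197.31 len 29.4 end [513.9 -31.1] centre [6.141e+02 1.000e-01]
```

Call:
carry_out(
  series=[
    [[1.5, 0.5, 0, 0, 0, 0, 0], [2.5, 0.8, -1, 0, 0, 0, 0], [3, 1, -5, 0, 0, 0, 0], [3, 2, -9, 0, 0, 0, 0], [3, 5, -13, 0, 0, 0, 0]],
  ],
)

```text
clock: 11.93
eef_pos: [454.3, -15.7, 150.8]
tool_rot: [-3.138, -0.004, 2.843]
force: [1.9, -0.8, -0.9]
width: 0.1
```

Call:
carry_out(
  series=[
    [[0, 4, 0, 0, 0, 0, 0], [0, 8, 0, 0, 0, 0, 0], [0, 12, 0, 0, 0, 0, 0], [0, 16, 0, 0, 0, 0, 0], [0, 18, 0, 0, 0, 0, 0]],
  ],
)

```text
clock: 12.35
eef_pos: [509.4, 165.7, 149.8]
tool_rot: [3.137, -0.001, 2.852]
force: [0.7, 0.5, 0.6]
width: 0.3
```

```bash
python3 - 2>/dev/null <<'E'
from h import *
s=read_state();print(s["eef_pos"],s["force"],s["clock"])
t=get_image("top");measure(t);fine(t,"top");e=get_image("scene");fine(e,"scene")
cv2.imwrite("pics/t15.png",t["img"]);cv2.imwrite("pics/s15.png",cv2.resize(e["img"][170:340,220:480],None,fx=3,fy=3))
print("before:");measure(dict(np.load("top0.npz")))
E
```

```text
[509.43471808 165.7425633  149.78547251] [0.67571605 0.54317945 0.62029143] 12.35
line 14 [520.3 -29.2] r 94.0 ang-pointer 0.5
knob 143 [489.7 -67.5] angle 236.6 joint 1.44 maxr 62.0
brass 31 [498.2 -35.1] r 116.9 ang 196.2
brass 225 [484.8  89.6] r 155.8 ang 143.8
top line mid [527.5 -26.8] r 86.5 ang(C0) 196.34 dir 196.98 len 40.6 end [508.4 -32.7] centre [608.8  -2. ]
top brass 31 [498.2 -35.1] r 116.9 ang 196.17
scene line mid [528.  -27.9] r 86.3 ang(C0) 197.1 dir 197.05 len 42.3 end [508.9 -33.7] centre [609.3  -3. ]
scene brass 74 [493.6 -41.4] r 123.2 ang 198.39
before:
line 26 [681.6 -52.6] r 86.9 ang-pointer 128.84
knob 119 [489.3 -66.3] angle 235.3 joint 1.42 maxr 62.5
brass 34 [498.4 -34.7] r 116.7 ang 196.0
brass 235 [484.8  88.1] r 155.0 ang 144.2
```

View pics/t15.png

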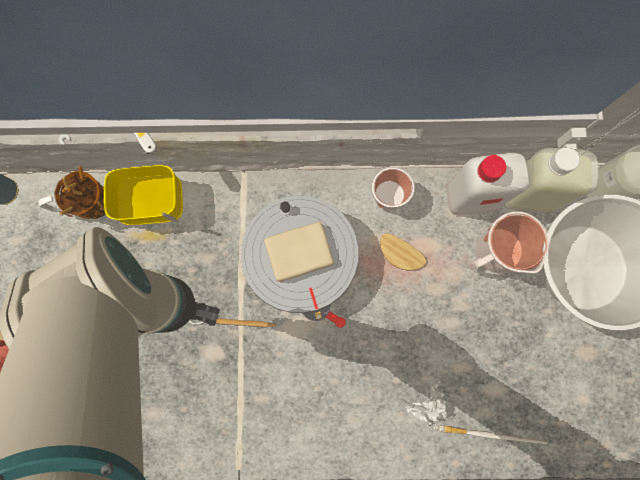

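View pics/s15.png

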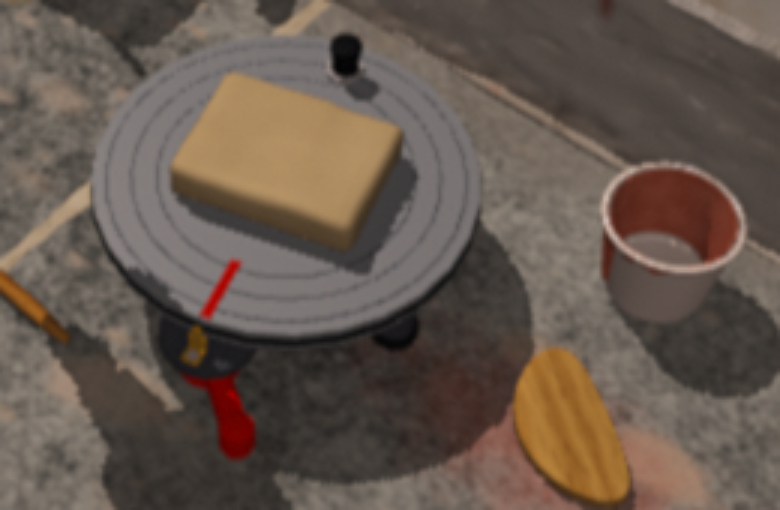

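The line stands at the pointer, the knob is back to the right and slightly tighter than at the start, and the cup, rib and loop tool are where they were. The arm hangs free, so I hand in.

Call:
carry_out(
  series=[
    [[0, 0, -3, 0, 0, 0, 0], [0, 0, -5, 0, 0, 0, 0], [0, 0, -5, 0, 0, 0, 0], [0, 0, -5, 0, 0, 0, 0]],
  ],
)

```text
clock: 12.78
eef_pos: [508.5, 158.4, 199.8]
tool_rot: [3.141, -0.001, 2.846]
force: [-0.3, 0.2, -0.4]
width: -0.2
```

```bash
python3 -c "
from cell import *
s=read_state();print(s['clock'],s['eef_pos'],s['force']);print(finish_job())"
```

```text
12.7833 [508.46274369 158.44146135 199.8257728 ] [-0.25097308  0.21485054 -0.4283908 ]
the job is handed in; nothing more can be done
None
```

The table is turned so the red line stands at the brass pointer, and the knob is tight again. I handed the job in at 12.8 s with the gripper clear of everything.

- **What I did:** I swung the knob loose to about 0.1–0.2, then pushed the peg about 128° clockwise with closed fingers. I then pushed the knob back tight. I saw no forces above about 10 N.
- **Knob:** it reads about 1.44 in the last top view, slightly tighter than at the start (1.42 by the same measure).
- **Line:** it stands at 196.3–197.1° against a pointer at about 196.0–196.2°. That is up to 1° off, or about 1.5 mm at the rim. I left this, as it is well inside the pointer's 10 mm width. The table did not move while I tightened the knob.
- **Cup, rib and loop tool:** by eye in the last views they are where they were. I did not measure them.
- **A check that disagreed:** the scene camera alone put the brass at 198.4°. I take this to be the bracket's lower height, because the top and wrist views both agree with 196° once that height is allowed for.

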